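Make up two food-test kits in a mobile laboratory

ROBOT

A 7-joint arm with a two-finger parallel gripper is mounted at the origin on the work surface. World frame = base frame: x ahead of the robot, y to its left, z up, the work surface at z = 0. Lengths are in m, angles in rad, forces in N, time in s.
With the tool pointing down it reaches from about 0.425 to 0.875 m from the base axis. Payload 4.7 kg.
Tool frame: the origin (TCP) lies on the centre line of the jaws, within the pads' length; the fingertips stand 19 mm ahead of it and the grasp point (between the pads) is the TCP; z points along the fingers, y is the direction in which the jaws open and shut (so a half turn about z gives the same grasp; the last joint's range is limited). The gripper opens to 87 mm and grips with 3 to 60 N. Pads are 19 mm wide; open, the fingers measure 117 mm over their backs; the gripper's body (75 mm by 190 mm) begins 51 mm behind the grasp point.
Start: joints at [1.22, 0.321, -0.07, 1.45, 0.023, 1.371, -0.057], TCP at [0.232, -0.607, 0.242] pointing down, gripper open.
Joint ranges: [-2.86, 2.86], [-0.3, 2.09], [-1.38, 1.24], [0.06, 2.45], [-1.56, 4.7], [0.09, 2.05], [-2.69, 2.69]. Speed limits (rad/s): [2.57, 2.57, 3.14, 3.14, 3.14, 3.14, 3.14].

INTERFACE

Orientations are given as a unit quaternion [w, x, y, z].
In Python, from rig import state, imaging, workorder gives the robot as it stands.
- The arm moves only by the shell command python3 -m crank 'ROWS' [FORCE]. ROWS is text: rows parted by semicolons, each of 7 numbers parted by spaces: the shift along the world's x, y, z in m, then the turn, a rotation vector about the world's x, y, z in degrees, then the finger opening in m, from 0 to 0.087. A call has 1 to 20 rows; each row shifts and turns the commanded pose from where the row before left it; what a row does not reach is not made up. A row lasts 1/10 s, in which the tool goes at most 50 mm and 8.59 degrees, less where a joint would pass 70% of its speed; a pose out of reach is approached as far as the arm can. A call is refused whole if a number of a shift passes 0.05 or a number of a turn 8.59, either way. A call with a gripper value outside its range is refused whole. The fingers move at their own pace and stop on an object; FORCE is the grip in N (left out, the last holds). Time passes only in rows, so rows that do not move let the fingers close. It gives the time, the measured TCP pose, the force and the opening at its end, in the units of the state.
- state(): the state, without advancing time (a new reading comes with each control period).
- imaging.get_image(name): name is "scene" or "top" or "wrist"; returns the picture (420x560x3 uint8, red, green, blue); there is no depth.
- imaging.camera_model(name): a dict with "fx", "fy", "cx", "cy" (pixels), "D" ([k1, k2, p1, p2, k3] as OpenCV has them; the pictures are not rectified), "R" (3x3) and "t" (3): a world point X has camera coordinates R X + t. Camera axes: x right, y down, z forward; pixel columns grow to the right and rows downward; lengths in m; the calibration is good to about 2 mm. A picture is of the moment at which its call begins: read the wrist's pose just before it. camera_model takes no time and is no camera call; for the wrist camera it gives the pose at the moment of the call.
- workorder.job_done(): hands the job in, once; it reports no verdict.
The state is a dict: "time": time; "q": joint angles; "dq": joint speeds; "joint_efforts": joint torques, N m; "ee_pos": TCP position; "eef_rot": TCP orientation; "ft_force": force on the tool from outside, world axes, zero at the start; "torque": the same for the moment, N m; "opening": opening from 0.0 (shut) to 1.0 (fully open).
Only numpy, scipy, OpenCV 4.12 (cv2) and the standard library are available. Lean on these libraries where they do the work, as an engineer would, in place of code of your own. Each camera call takes 0.05 s, during which the arm holds its last target. There are 200 camera calls.

TASK

Make up the two test kits for the next stop: the blue kit tray gets the tube with the teal cap and the amber bottle; the yellow kit tray gets the tube with the orange cap, the white bottle and the carton of test strips. Stand each one upright on the floor of the pocket formed for it (tube in the small round pocket, bottle in the large round one, carton in the oblong one), setting it down rather than dropping it. Leave the purple-capped tube in the rack, and the reagent bottle and the tip box on the bench as they are.

Things in the scene. Friction and masses are not known exactly. Their poses are not given: they have to be found in the camera images.
- teal_tube: Clear 50 ml tube, TEAL cap, standing in a wire rack: body 29 mm across, cap 34 mm across and 18 tall, 115 mm tall in all, 45 g. Origin: centre of its foot, z up. Rack: fixed, 190 x 76 x 72 mm high, long side along world x within 0.25 rad, 35 mm cells; feet 8 mm above the bench, tubes 76 mm apart along it. Grip the cap, closing along world y, and lift the foot 75 mm straight up to clear.
- orange_tube: The same kind of tube with an ORANGE cap, in the same rack. Size, origin and axes as teal_tube. Which of the three tubes stands where in the rack varies.
- amber_bottle: Dark AMBER bottle, brown cap, white label; straight sides, 40 mm across, 80 tall, 90 g. Origin: centre of its foot, z up. Stands on a fixed shallow grey metal stock tray (236 x 100 mm, rim 18 mm high, floor 3 mm above the bench, long side along world x within 0.25 rad), in a row with the white bottle and the carton in any order, about 76 mm apart.
- white_bottle: The same kind of bottle, all WHITE with a white cap, on the same stock tray. Size, origin and axes as amber_bottle.
- strip_carton: White carton of test strips with green bands and a green stripe along its top, standing: 60 mm (its x axis) x 30 mm (y) x 75 mm tall, 40 g. Origin: centre of its underside, z up. On the stock tray, its length along the tray's within 0.2 rad. Grip it across the 30 mm. Either way round will do in its pocket.
- blue_tray: BLUE kit tray, fixed block 224 mm (its x) x 92 (y) x 40 high, with 10 mm end lips. Origin: centre of its underside, on the bench. Three pockets 32 mm deep (floor 8 mm above the underside) at y = 0: small round, 40 mm across, for a tube, x = -76 mm (end nearer the robot); oblong, 72 (x) x 42 mm (y), for a carton, x = 0; large round, 52 mm across, for a bottle, x = +76 mm. Yaw within 0.25 rad.
- yellow_tray: YELLOW kit tray, otherwise the same as blue_tray: size, pockets, origin and axes. Trays, rack and stock tray change places from start to start.
- purple_tube: Bystander: a tube like the others with a PURPLE cap, in the same rack. It stays there. Origin: centre of its foot.
- reagent_bottle: Bystander: clear reagent bottle with a blue cap, 56 mm across, 100 mm tall, on the bench at the left. Origin: centre of its foot.
- tip_box: Bystander: grey and white box of yellow pipette tips, 82 x 120 mm, 54 mm high, on the bench beyond the work. Origin: centre of its underside.
Things that resemble listed ones, but are neither listed nor needed, are in the scene too. Several things have the shape of the strip_carton; the one meant has the colours described above.

How it is judged:
By the outcome, as a careful person would: the job done as asked, in the order asked, and still so for the second after the job is handed in, with the robot touching nothing.
It also fails if it takes over 134 s, if anything falls off the work surface, if the arm or the gripper's body presses on something with over 40 N, if the wrist force passes 120 N, or if a joint passes its speed limit or range.

## Working session

There is one attempt and no reset: what is moved stays moved. The work goes in short steps, Python scripts to look and compute and a shell command to move; the robot and the scene stay as the last step left them, time stands still between calls to the robot, and variables do not carry over. Pictures are saved under pics/ and viewed, about 12 in all and at most 16, crops included, and the job is handed in when it is done.

```bash
ls; mkdir -p pics
python3 - <<'E'
from rig import state, imaging
import cv2, numpy as np
s=state(); print({k:np.round(v,3).tolist() for k,v in s.items()})
for n in ("scene","top"):
    im=imaging.get_image(n); cv2.imwrite(f"pics/{n}0.png",im[:,:,::-1])
    m=imaging.camera_model(n); print(n,{k:np.round(v,4).tolist() for k,v in m.items()})
E
```

```text
pics
{'time': 0.0, 'q': [1.22, 0.322, -0.07, 1.452, 0.023, 1.371, -0.057], 'dq': [0.002, 0.001, -0.001, 0.001, 0.001, 0.0, -0.001], 'joint_efforts': [-0.0, -49.13, -0.404, -31.253, -0.064, 0.044, 0.0], 'ee_pos': [0.232, -0.607, 0.24], 'eef_rot': [-0.001, 0.983, 0.181, -0.0], 'ft_force': [0.687, -0.461, -0.584], 'torque': [-0.001, 0.028, -0.002], 'opening': 0.998}
scene {'fx': 446.1858, 'fy': 446.1858, 'cx': 280.3467, 'cy': 207.2961, 'D': [0.0029, 0.0, 0.0, 0.0, 0.0], 'R': [[-0.3007, 0.9537, -0.0072], [0.7541, 0.2331, -0.6139], [-0.5838, -0.1901, -0.7893]], 't': [0.0577, -0.3808, 1.4299]}
top {'fx': 544.1165, 'fy': 544.1165, 'cx': 280.8178, 'cy': 210.7209, 'D': [-0.0726, 0.0, 0.0, 0.0, 0.0], 'R': [[0.0206, -0.9997, -0.0089], [-0.9913, -0.0193, -0.13], [0.1298, 0.0115, -0.9915]], 't': [0.094, 0.5553, 1.3463]}
```

View pics/top0.png

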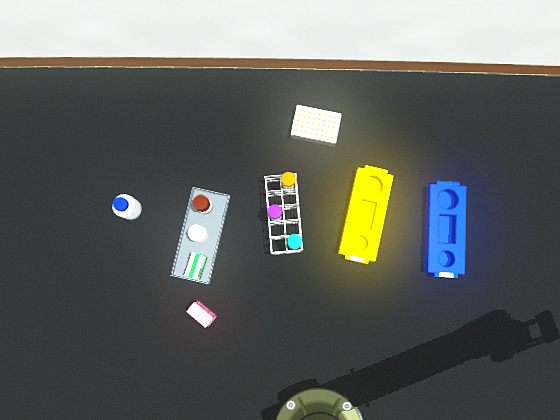

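View pics/scene0.png

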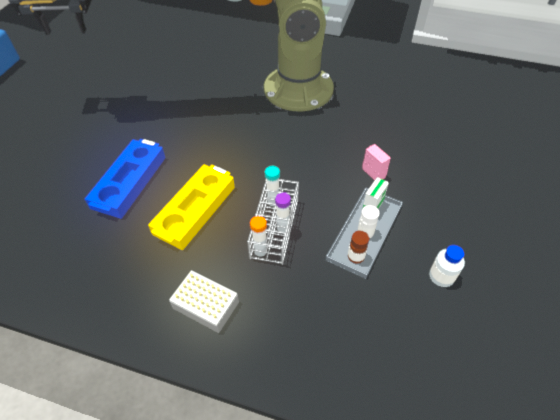

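The top view shows:
- **Caps:** teal (295,241), orange (289,180), purple (275,211).
- **Stock tray:** amber (202,203), white bottle (197,233), green-banded carton (195,265).
- **Lookalike:** pink carton (201,314).
- **Trays:** yellow (367,214), blue (447,229).
- **Bystanders:** reagent bottle (126,206), tip box (317,123).

Next I measure.

```bash
cat > h.py <<'E'
import cv2, numpy as np
from rig import state, imaging
def ray(m,uv,z):
    K=np.array([[m['fx'],0,m['cx']],[0,m['fy'],m['cy']],[0,0,1.]])
    p=cv2.undistortPoints(np.float64(uv).reshape(-1,1,2),K,np.float64(m['D'])).reshape(-1,2)
    R=np.array(m['R']);t=np.array(m['t']);c=-R.T@t
    d=np.c_[p,np.ones(len(p))]@R
    return c+d*((z-c[2])/d[:,2])[:,None]
def proj(m,X):
    K=np.array([[m['fx'],0,m['cx']],[0,m['fy'],m['cy']],[0,0,1.]])
    return cv2.projectPoints(np.float64(X).reshape(-1,1,3),cv2.Rodrigues(np.array(m['R']))[0],np.float64(m['t']),K,np.float64(m['D']))[0].reshape(-1,2)
HUE=dict(teal=(82,96,120,90),orange=(8,19,150,120),purple=(135,160,100,80),blue=(105,125,150,60),yellow=(22,33,150,150),green=(55,80,100,80),brown=(0,12,100,40))
def blobs(im,name,amin=20):
    a,b,s,v=HUE[name]; h=cv2.cvtColor(im,cv2.COLOR_RGB2HSV)
    mk=cv2.inRange(h,(a,s,v),(b,255,255))
    cs=cv2.findContours(mk,cv2.RETR_EXTERNAL,cv2.CHAIN_APPROX_NONE)[0]
    return sorted([c for c in cs if cv2.contourArea(c)>amin],key=cv2.contourArea,reverse=True)
E
python3 - <<'E'
from h import *
for cam in ("top","scene"):
    im=cv2.imread(f"pics/{cam}0.png")[:,:,::-1].copy(); m=imaging.camera_model(cam)
    for n,z in (("teal",.114),("orange",.114),("purple",.114),("brown",.075),("green",.078)):
        for c in blobs(im,n)[:4]:
            M=cv2.moments(c);uv=[M['m10']/M['m00'],M['m01']/M['m00']]
            print(cam,n,int(M['m00']),np.round(uv,1),np.round(ray(m,uv,z)[0],3))
    for n in ("blue","yellow"):
        for c in blobs(im,n,400)[:1]:
            P=ray(m,cv2.convexHull(c).reshape(-1,2),.02)[:,:2]
            r=cv2.minAreaRect(np.float32(P*1000)); print(cam,n,r)
if 1:
    im=cv2.imread("pics/top0.png"); cv2.imwrite("pics/crop1.png",cv2.resize(im[165:335,160:310],None,fx=3.5,fy=3.5,interpolation=cv2.INTER_CUBIC))
E
```

```text
top teal 149 [294.  240.9] [0.471 0.071 0.114]
top orange 150 [540.6  70.3] [ 0.914 -0.546  0.114]
top purple 146 [274.8 211.1] [0.542 0.119 0.114]
top brown 192 [200.9 202.9] [0.564 0.303 0.075]
top green 70 [193.7 265.4] [0.409 0.315 0.078]
top blue ((517.9672241210938, -320.0682373046875), (105.59849548339844, 251.94204711914062), 87.025146484375)
top yellow ((552.6466064453125, -113.25228881835938), (98.27042388916016, 251.3971710205078), 77.88853454589844)
scene teal 174 [271.9 172.4] [0.468 0.067 0.114]
scene orange 156 [359.9 237.8] [0.59  0.302 0.114]
scene orange 66 [260.5   1.8] [-0.276 -0.219  0.114]
scene orange 52 [258.3 227.8] [0.628 0.089 0.114]
scene orange 24 [356.9 248.6] [0.618 0.301 0.114]
scene purple 168 [282.7 199.6] [0.539 0.116 0.114]
scene brown 290 [359.1 241.5] [0.572 0.302 0.075]
scene green 49 [376.9 187.4] [0.409 0.312 0.078]
scene blue ((506.28948974609375, -324.9951477050781), (122.6113510131836, 263.29559326171875), 88.09188079833984)
scene yellow ((540.3458862304688, -115.70858001708984), (120.30183410644531, 259.7377624511719), 77.90420532226562)
```

View pics/crop1.png

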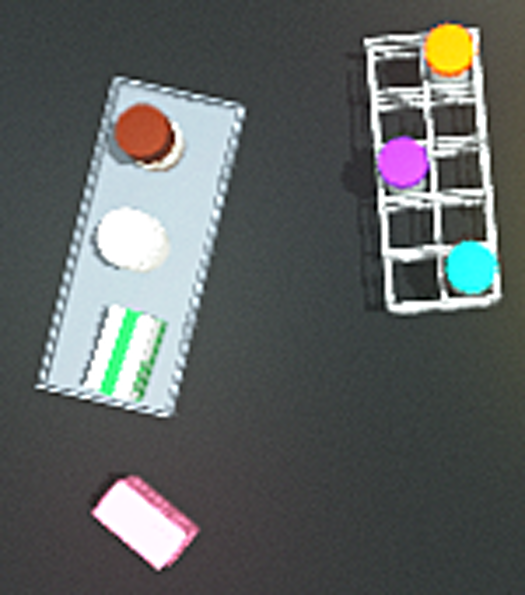

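Choices: orange tube at crop (449,50), teal at (471,267), amber at (143,132), white bottle at (133,238). The carton is the green-striped one at (127,350), and the pink one at (145,522) is the decoy. I move over the trays and look with the wrist camera on the way.

```bash
python3 -m crank '.04 .045 .02 0 0 -2 .08; .04 .045 .02 0 0 -2 .08; .04 .045 .02 0 0 -2 .08; .04 .045 .02 0 0 -2 .08; .04 .045 .02 0 0 -2 .08; .04 .045 .02 0 0 -2 .08; .04 .045 .02 0 0 -2 .08; 0 .045 0 0 0 0 .08;0 .04 0 0 0 0 .08;0 0 0 0 0 0 .08' 25
python3 - <<'E'
from h import *
m=imaging.camera_model("wrist");im=imaging.get_image("wrist");np.savez("w1",im=im,**{k:m[k] for k in m})
cv2.imwrite("pics/w1.png",im[:,:,::-1])
print(-np.array(m['R']).T@m['t'])
for n in ("blue","yellow"):
    for c in blobs(im,n,400)[:1]:
        P=ray(m,cv2.convexHull(c).reshape(-1,2),.04)[:,:2]
        print(n,cv2.minAreaRect(np.float32(P*1000)))
E
```

```text
time: 1.1
ee_pos: [0.4544, -0.267, 0.3526]
eef_rot: [-0.001, 0.998, 0.065, 0.001]
ft_force: [-0.1, 0.1, -0.8]
opening: 0.924
[ 0.53830921 -0.25693977  0.49624929]
blue ((515.6202392578125, -319.5292663574219), (94.68937683105469, 245.60784912109375), 87.58782958984375)
yellow ((541.6378784179688, -162.91131591796875), (8.338459014892578, 221.83602905273438), 77.88482666015625)
```

View pics/w1.png

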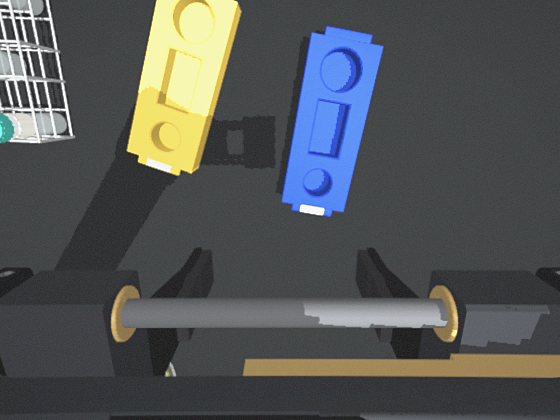

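Wrist view: blue pockets at small (317,182) and large (341,70), yellow at small (168,136), oblong (182,80) and large (194,20). I cast rays for these rims.

Run:
```python
from h import *
m=dict(np.load("w1.npz"));im=m['im']
print(np.round(ray(m,[[317,182],[341,70],[168,136],[194,20],[326,127],[182,80]],.04),4).tolist())
g=cv2.cvtColor(im,cv2.COLOR_RGB2GRAY)
for (a,b,c,d) in ((140,230,280,390),(20,120,300,390),(110,165,140,200),(0,60,165,225)):
    cs=cv2.HoughCircles(cv2.resize(g[a:b,c:d],None,fx=4,fy=4,interpolation=2),cv2.HOUGH_GRADIENT,1,30,param1=80,param2=15,minRadius=40,maxRadius=100)
    if cs is not None:
        for k in cs[0][:3]: print(k[:2]/4+[c,a],k[2]/4,ray(m,[k[:2]/4+[c,a]],.04)[0].round(4))
# rack wires & teal in top
tm=imaging.camera_model("top");t=cv2.imread("pics/top0.png")[:,:,::-1].copy()
for n,z in (("orange",.123),("yellow",.123)):
    h=cv2.cvtColor(t[165:195,270:305],cv2.COLOR_RGB2HSV)
    mk=cv2.inRange(h,(8,120,120),(30,255,255));u=np.argwhere(mk)[:,::-1].mean(0)+[270,165];print(u,ray(tm,[u],.114)[0].round(3));break
# white bottle, carton yaw
h=cv2.cvtColor(t,cv2.COLOR_RGB2HSV)
mk=cv2.inRange(h[222:246,185:212],(0,0,215),(180,40,255));u=np.argwhere(mk)[:,::-1].mean(0)+[185,222];print('white',u,ray(tm,[u],.078)[0].round(3))
c=blobs(t,"green")[0];print('carton stripe',cv2.minAreaRect(np.float32(ray(tm,c.reshape(-1,2),.078)[:,:2]*1000)))
```

```text
[[0.4411, -0.3165, 0.04], [0.5916, -0.3235, 0.04], [0.4783, -0.1024, 0.04], [0.6238, -0.1321, 0.04], [0.5185, -0.3164, 0.04], [0.5527, -0.1194, 0.04]]
[318.125 182.625] 14.075 [ 0.4404 -0.3183  0.04  ]
[307.625 183.375] 23.2 [ 0.4373 -0.3034  0.04  ]
[311.125 174.625] 24.85 [ 0.4506 -0.3064  0.04  ]
[341.125  70.125] 21.425 [ 0.5915 -0.3237  0.04  ]
[333.875  79.125] 11.425 [ 0.5796 -0.3163  0.04  ]
[335.875  64.125] 13.875 [ 0.5976 -0.3157  0.04  ]
[164.375 135.875] 13.225 [ 0.4778 -0.0975  0.04  ]
[173.375 134.375] 14.45 [ 0.4815 -0.1097  0.04  ]
[197.125  17.125] 24.275 [ 0.6275 -0.1358  0.04  ]
[191.875  23.125] 16.9 [ 0.6201 -0.1297  0.04  ]
[287.81976744 178.88372093] [0.621 0.089 0.114]
white [198.73754153 233.45348837] [0.488 0.305 0.078]
carton stripe ((409.93292236328125, 314.3838195800781), (10.134849548339844, 60.67284393310547), 71.98162841796875)
```

```bash
python3 -m crank '.006 .034 -.01 0 0 0 .07; .006 .034 -.01 0 0 0 .07; .004 .034 -.01 0 0 0 .07; 0 .034 -.01 0 0 0 .07; 0 .034 -.01 0 0 0 .07; 0 .034 -.01 0 0 0 .07; 0 .034 -.01 0 0 0 .07; 0 .034 -.01 0 0 0 .07; 0 .034 -.01 0 0 0 .07; 0 .031 -.01 0 0 0 .07; 0 0 0 0 0 0 .07'
python3 - <<'E'
from h import *
m=imaging.camera_model("wrist");im=imaging.get_image("wrist")
cv2.imwrite("pics/w2.png",im[:,:,::-1])
for n in ("teal","purple","orange"):
    for c in blobs(im,n,100)[:3]:
        M=cv2.moments(c);uv=[M['m10']/M['m00'],M['m01']/M['m00']]
        print(n,int(M['m00']),np.round(uv,1),ray(m,[uv],.118)[0].round(4))
E
```

```text
time: 2.25
ee_pos: [0.4677, 0.0666, 0.2506]
eef_rot: [-0.001, 0.998, 0.063, -0.001]
ft_force: [0.2, -0.1, -1.0]
opening: 0.803
teal 1123 [282.4 200.9] [0.4714 0.0683 0.118 ]
purple 1438 [234.4 111.2] [0.5421 0.1165 0.118 ]
orange 1174 [284.   13.7] [0.6159 0.085  0.118 ]
```

View pics/w2.png

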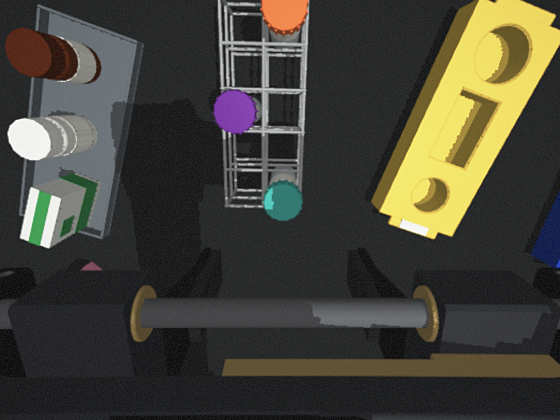

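The wrist view shows teal at (282,201), with purple and orange where expected. Descend and grip.

```bash
python3 -m crank '.003 .002 -.03 0 0 0 .06; 0 0 -.035 0 0 0 .06; 0 0 -.035 0 0 0 .06; 0 0 -.025 0 0 0 .06; 0 0 -.012 0 0 0 .06; 0 0 0 0 0 0 .06; 0 0 0 0 0 0 .02; 0 0 0 0 0 0 .02; 0 0 0 0 0 0 .02; 0 0 0 0 0 0 .02; 0 0 0 0 0 0 .02; 0 0 0 0 0 0 .02' 25
```

```text
time: 3.5
ee_pos: [0.4722, 0.0657, 0.1157]
eef_rot: [-0.0, 0.998, 0.06, 0.001]
ft_force: [-0.5, 2.0, 5.4]
opening: 0.381
```

```bash
python3 -m crank '0 0 .025 0 0 0 .02; 0 0 .03 0 0 0 .02; 0 0 .03 0 0 0 .02; 0 0 .015 0 0 0 .02; -.003 -.03 0 0 0 -1 .02; -.003 -.036 0 0 0 -1 .02; -.003 -.036 0 0 0 -1 .02; -.003 -.036 0 0 0 -1 .02; -.003 -.036 0 0 0 -1 .02; -.003 -.036 0 0 0 -1 .02; -.003 -.036 0 0 0 -1 .02; -.003 -.036 0 0 0 -1 .02; -.003 -.036 0 0 0 -1 .02; -.003 -.036 0 0 0 -.4 .02; -.002 -.028 0 0 0 0 .02; 0 0 0 0 0 0 .02; 0 0 0 0 0 0 .02'
python3 - <<'E'
from h import *
m=imaging.camera_model("wrist");im=imaging.get_image("wrist")
cv2.imwrite("pics/w3.png",im[:,:,::-1])
print(proj(m,[[.4405,-.3175,.04]]))
E
```

```text
time: 5.2
ee_pos: [0.439, -0.3172, 0.2143]
eef_rot: [-0.001, 1.0, -0.022, -0.001]
ft_force: [0.3, 0.7, -0.7]
opening: 0.386
[[284.09872683 191.76542664]]
```

View pics/w3.png

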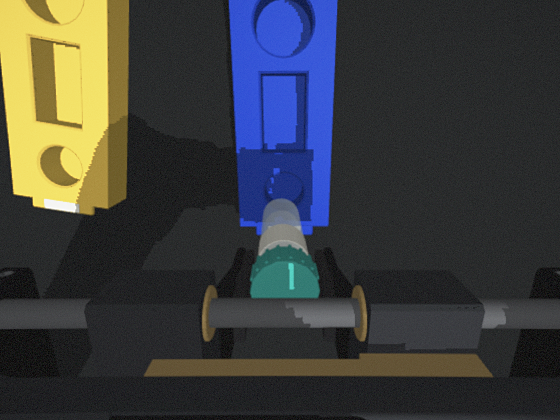

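The tube hangs upright. The pocket rim shows at (284,187), about 3 mm further ahead than predicted, so I shift +4 mm in x and lower.

```bash
python3 -m crank '.004 0 -.02 0 0 0 .02; 0 0 -.03 0 0 0 .02; 0 0 -.025 0 0 0 .02; 0 0 -.012 0 0 0 .02; 0 0 -.004 0 0 0 .02; 0 0 -.003 0 0 0 .02; 0 0 -.002 0 0 0 .02; 0 0 0 0 0 0 .02;0 0 0 0 0 0 .02'
```

```text
time: 6.15
ee_pos: [0.444, -0.3173, 0.1197]
eef_rot: [0.0, 1.0, -0.022, 0.001]
ft_force: [-0.2, 0.1, -0.1]
opening: 0.379
```

```bash
python3 -m crank '0 0 -.0015 0 0 0 .02; 0 0 -.0015 0 0 0 .02;0 0 0 0 0 0 .02'; python3 -m crank '0 0 -.0015 0 0 0 .02;0 0 0 0 0 0 .02'
```

```text
time: 6.45
ee_pos: [0.4434, -0.317, 0.1157]
eef_rot: [-0.0, 1.0, -0.022, -0.0]
ft_force: [0.2, 0.3, -1.2]
opening: 0.382
time: 6.65
ee_pos: [0.4441, -0.3172, 0.1151]
eef_rot: [0.0, 1.0, -0.022, 0.001]
ft_force: [-0.1, -0.2, 3.1]
opening: 0.378
```

```bash
python3 -m crank '0 0 -.0008 0 0 0 .02;0 0 0 0 0 0 .02'
```

```text
time: 6.85
ee_pos: [0.4446, -0.3172, 0.115]
eef_rot: [0.001, 1.0, -0.022, 0.001]
ft_force: [0.1, 1.3, 7.1]
opening: 0.384
```

```bash
python3 -m crank '0 0 0 0 0 0 .055; 0 0 0 0 0 0 .055; 0 0 0 0 0 0 .06; 0 0 .02 0 0 0 .07; 0 0 .04 0 0 0 .07; 0 0 .04 0 0 0 .07; .005 .025 .015 0 0 0 .07; .01 .04 0 0 0 0 .07; .01 .04 0 0 0 0 .07; .01 .04 0 0 0 0 .07; .01 .04 0 0 0 0 .07; .01 .04 0 0 0 0 .07; .01 .04 0 0 0 0 .07; .01 .04 0 0 0 0 .07; .01 .04 0 0 0 0 .07; .01 .04 0 0 0 0 .07; .01 .04 0 0 0 0 .07; .01 .04 0 0 0 0 .07; .005 .04 0 0 0 0 .07;  0 0 0 0 0 0 .07'
python3 - <<'E'
from h import *
im=imaging.get_image("top");cv2.imwrite("pics/t2.png",cv2.resize(im[150:300,330:480],None,fx=3,fy=3)[:,:,::-1])
E
```

```text
time: 8.85
ee_pos: [0.5619, 0.1957, 0.2282]
eef_rot: [-0.003, 1.0, -0.017, -0.001]
ft_force: [-0.5, -0.3, -0.3]
opening: 0.806
```

View pics/t2.png

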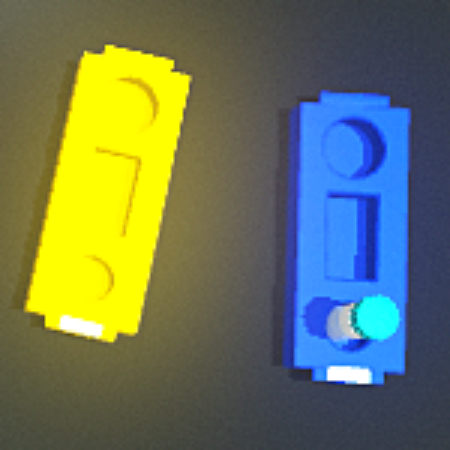

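```bash
python3 -m crank '0 .03 -.01 0 0 -2 .07; 0 .04 -.01 0 0 -2 .07; 0 .03 -.01 0 0 -2 .07; 0 .005 0 0 0 -2 .07; 0 0 0 0 0 0 .07;0 0 0 0 0 0 .07'
python3 - <<'E'
from h import *
tm=imaging.camera_model("top");im=imaging.get_image("top")
for c in blobs(im,"teal")[:2]:
    M=cv2.moments(c);uv=[M['m10']/M['m00'],M['m01']/M['m00']];print(uv,ray(tm,[uv],.114)[0].round(4))
m=imaging.camera_model("wrist");im=imaging.get_image("wrist")
cv2.imwrite("pics/w4.png",im[:,:,::-1]);np.savez("w4",im=im,**m)
for c in blobs(im,"brown",100)[:3]:
        M=cv2.moments(c);uv=[M['m10']/M['m00'],M['m01']/M['m00']]
        print(int(M['m00']),np.round(uv,1),ray(m,[uv],.078)[0].round(4))
E
```

```text
time: 9.5
ee_pos: [0.5643, 0.291, 0.1984]
eef_rot: [0.001, 0.996, -0.092, 0.0]
ft_force: [-0.0, -1.0, 0.7]
opening: 0.804
[454.60059171597635, 255.4240631163708] [ 0.4437 -0.3124  0.114 ]
1751 [270.4 207. ] [0.5689 0.3012 0.078 ]
699 [551.   95.1] [0.6168 0.0733 0.078 ]
```

View pics/w4.png

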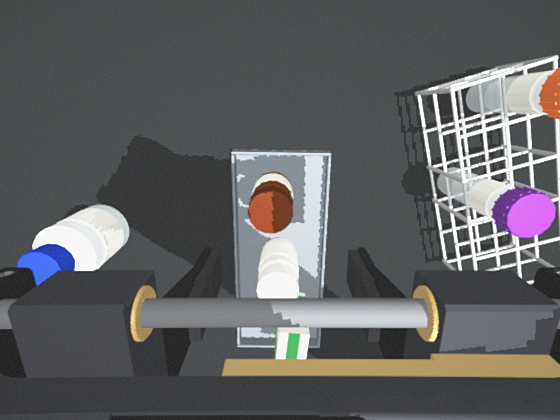

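```bash
python3 -m crank '.001 .006 -.03 0 0 0 .07; .001 .005 -.035 0 0 0 .07; 0 0 -.035 0 0 0 .07; 0 0 -.025 0 0 0 .07; 0 0 -.014 0 0 0 .07; 0 0 0 0 0 0 .07; 0 0 0 0 0 0 .03; 0 0 0 0 0 0 .03; 0 0 0 0 0 0 .03; 0 0 0 0 0 0 .03; 0 0 0 0 0 0 .03; 0 0 0 0 0 0 .03' 25
```

```text
time: 10.8
ee_pos: [0.5659, 0.3041, 0.0603]
eef_rot: [-0.0, 0.996, -0.092, 0.0]
ft_force: [-0.3, -1.0, 2.9]
opening: 0.452
```

```bash
python3 -m crank '0 0 .025 0 0 0 .03; 0 0 .04 0 0 0 .03; 0 0 .04 0 0 0 .03; 0 0 .04 0 0 0 .03; 0 -.02 .015 0 0 0 .03; .002 -.04 0 0 0 1 .03; .002 -.04 0 0 0 1 .03; .002 -.04 0 0 0 1 .03; .002 -.04 0 0 0 1 .03; .002 -.04 0 0 0 1 .03; .002 -.04 0 0 0 1 .03; .002 -.04 0 0 0 1 .03; .002 -.04 0 0 0 1 .03; .002 -.04 0 0 0 0 .03; .002 -.04 0 0 0 0 .03; .002 -.04 0 0 0 0 .03; .002 -.04 0 0 0 0 .03; .002 -.04 0 0 0 0 .03; .001 -.04 0 0 0 0 .03; 0 -.03 0 0 0 0 .03'
python3 -m crank '0 0 0 0 0 0 .03;0 0 0 0 0 0 .03'
```

```text
time: 12.8
ee_pos: [0.5918, -0.3092, 0.2189]
eef_rot: [0.0, 1.0, -0.023, -0.0]
ft_force: [0.1, -0.7, -1.4]
opening: 0.45
time: 13.0
ee_pos: [0.5921, -0.3065, 0.2188]
eef_rot: [-0.001, 1.0, -0.023, -0.0]
ft_force: [-0.1, 1.1, 0.3]
opening: 0.451
```

```bash
python3 -m crank '.001 -.012 -.01 0 0 0 .03; 0 -.0045 -.03 0 0 0 .03; 0 0 -.04 0 0 0 .03; 0 0 -.035 0 0 0 .03; 0 0 -.02 0 0 0 .03; 0 0 -.01 0 0 0 .03; 0 0 -.003 0 0 0 .03; 0 0 -.002 0 0 0 .03; 0 0 0 0 0 0 .03'
```

```text
time: 13.9
ee_pos: [0.5944, -0.3227, 0.0709]
eef_rot: [0.001, 1.0, -0.022, 0.001]
ft_force: [-0.4, 0.5, 0.0]
opening: 0.452
```

```bash
python3 -m crank '0 0 -.001 0 0 0 .03;0 0 -.001 0 0 0 .03;0 0 0 0 0 0 .03'
```

```text
time: 14.2
ee_pos: [0.5937, -0.3227, 0.0681]
eef_rot: [0.0, 1.0, -0.022, 0.0]
ft_force: [-0.7, -0.7, -0.5]
opening: 0.457
```

```bash
python3 -m crank '0 0 -.001 0 0 0 .03;0 0 -.001 0 0 0 .03;0 0 0 0 0 0 .03'; python3 -m crank '0 0 -.001 0 0 0 .03;0 0 0 0 0 0 .03'
```

```text
time: 14.5
ee_pos: [0.5934, -0.3225, 0.0654]
eef_rot: [-0.0, 1.0, -0.022, -0.0]
ft_force: [-0.2, -0.3, 0.0]
opening: 0.453
time: 14.7
ee_pos: [0.5936, -0.3225, 0.0653]
eef_rot: [0.0, 1.0, -0.022, 0.0]
ft_force: [-1.9, 1.0, 4.7]
opening: 0.448
```

```bash
python3 -m crank '0 0 0 0 0 0 .055; 0 0 0 0 0 0 .06; 0 0 0 0 0 0 .065; 0 0 .02 0 0 0 .07; 0 0 .045 0 0 0 .07; 0 0 .05 0 0 0 .07; 0 0 .045 0 0 0 .07; .002 .03 .025 0 0 1 .06; .003 .04 0 0 0 1 .06; .003 .04 0 0 0 1 .06; .003 .04 0 0 0 1 .06; .003 .04 0 0 0 1 .06; .003 .04 0 0 0 1 .06; .003 .04 0 0 0 1 .06; .003 .04 0 0 0 1 .06; .003 .04 0 0 0 1 .06; .001 .04 0 0 0 .5 .06; 0 .02 0 0 0 0 .06; 0 0 0 0 0 0 .06'
python3 - <<'E'
from h import *
m=imaging.camera_model("wrist");im=imaging.get_image("wrist")
cv2.imwrite("pics/w5.png",im[:,:,::-1])
for n in ("purple","orange"):
    for c in blobs(im,n,100)[:3]:
        M=cv2.moments(c);uv=[M['m10']/M['m00'],M['m01']/M['m00']]
        print(n,int(M['m00']),np.round(uv,1),ray(m,[uv],.118)[0].round(4))
im=imaging.get_image("top");cv2.imwrite("pics/t3.png",cv2.resize(im[150:300,330:480],None,fx=3,fy=3)[:,:,::-1])
E
```

```text
time: 16.6
ee_pos: [0.6197, 0.0929, 0.2497]
eef_rot: [-0.001, 0.998, 0.065, 0.0]
ft_force: [-0.3, 0.6, 0.8]
opening: 0.693
purple 948 [249.7 280.4] [0.5409 0.1159 0.118 ]
orange 1128 [292.1 205.1] [0.6212 0.0858 0.118 ]
```

View pics/t3.png

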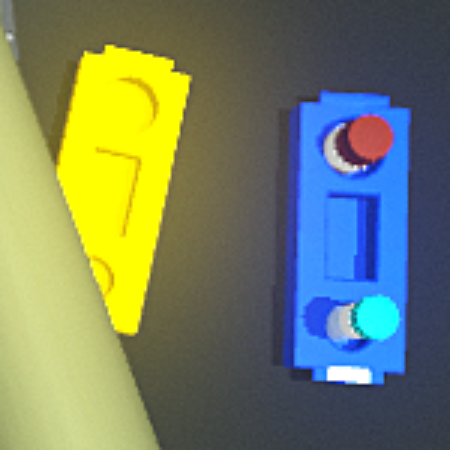

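The blue tray holds the tube (377,318) and the amber bottle (368,140), both seated upright. Orange is next.

```bash
python3 -m crank '.001 -.005 -.025 0 0 0 .06; 0 -.002 -.035 0 0 0 .06; 0 0 -.035 0 0 0 .06; 0 0 -.025 0 0 0 .06; 0 0 -.014 0 0 0 .06; 0 0 0 0 0 0 .06; 0 0 0 0 0 0 .02; 0 0 0 0 0 0 .02; 0 0 0 0 0 0 .02; 0 0 0 0 0 0 .02; 0 0 0 0 0 0 .02; 0 0 0 0 0 0 .02' 25
```

```text
time: 17.9
ee_pos: [0.6221, 0.0809, 0.1165]
eef_rot: [-0.0, 0.998, 0.061, 0.001]
ft_force: [-0.1, -0.1, 4.0]
opening: 0.383
```

```bash
python3 -m crank '0 0 .025 0 0 0 .02; 0 0 .03 0 0 0 .02; 0 0 .03 0 0 0 .02; 0 0 .015 0 0 0 .02; -.01 -.013 0 0 0 -2 .02; -.019 -.024 0 0 0 -2.5 .02; -.019 -.024 0 0 0 -2.5 .02; -.019 -.024 0 0 0 -2.5 .02; -.019 -.024 0 0 0 -2.5 .02; -.019 -.024 0 0 0 -2.5 .02; -.019 -.024 0 0 0 -2.5 .02; -.015 -.02 0 0 0 -2 .02; -.002 -.005 0 0 0 0 .02; 0 0 0 0 0 0 .02; 0 0 0 0 0 0 .02'
python3 - <<'E'
from h import *
m=imaging.camera_model("wrist");im=imaging.get_image("wrist")
cv2.imwrite("pics/w6.png",im[:,:,::-1]);np.savez("w6",im=im,**m)
print(proj(m,[[.48,-.102,.04],[.553,-.118,.04],[.628,-.134,.04]]))
E
```

```text
time: 19.4
ee_pos: [0.4809, -0.1005, 0.2153]
eef_rot: [-0.0, 0.995, -0.104, -0.0]
ft_force: [-0.4, -0.0, -1.2]
opening: 0.385
[[285.407429   193.75786206]
 [286.01431864 117.51914943]
 [286.25699592  25.7149201 ]]
```

View pics/w6.png

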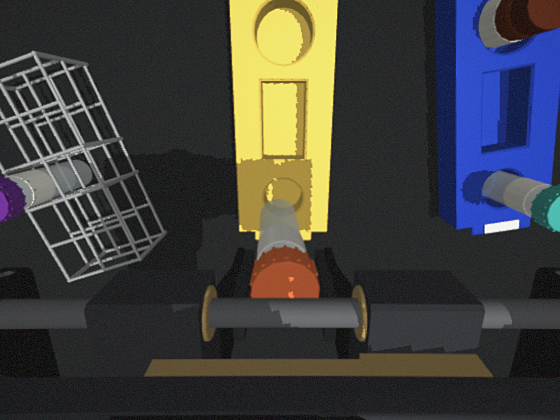

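```bash
python3 -m crank '0 -.002 -.02 0 0 0 .02; 0 0 -.03 0 0 0 .02; 0 0 -.025 0 0 0 .02; 0 0 -.012 0 0 0 .02; 0 0 -.004 0 0 0 .02; 0 0 -.003 0 0 0 .02; 0 0 -.002 0 0 0 .02; 0 0 -.0015 0 0 0 .02;0 0 0 0 0 0 .02'
```

```text
time: 20.35
ee_pos: [0.4809, -0.1036, 0.1186]
eef_rot: [0.0, 0.995, -0.105, 0.0]
ft_force: [-0.0, 0.1, -0.8]
opening: 0.382
```

```bash
python3 -m crank '0 0 -.001 0 0 0 .02; 0 0 -.0005 0 0 0 .02;0 0 0 0 0 0 .02'
```

```text
time: 20.65
ee_pos: [0.4805, -0.1036, 0.1167]
eef_rot: [0.0, 0.995, -0.105, 0.0]
ft_force: [-0.1, 0.7, 0.0]
opening: 0.383
```

```bash
python3 -m crank '0 0 -.001 0 0 0 .02; 0 0 -.0005 0 0 0 .02;0 0 0 0 0 0 .02'
```

```text
time: 20.95
ee_pos: [0.4817, -0.1037, 0.1164]
eef_rot: [0.0, 0.995, -0.104, 0.001]
ft_force: [0.1, -0.5, 6.3]
opening: 0.383
```

```bash
python3 -m crank '0 0 0 0 0 0 .055; 0 0 0 0 0 0 .06; 0 0 0 0 0 0 .065; 0 0 .02 0 0 0 .07; 0 0 .04 0 0 0 .07; 0 0 .035 0 0 0 .07; 0 .025 .015 0 0 0 .07; 0 .04 0 0 0 0 .07; 0 .04 0 0 0 0 .07; 0 .04 0 0 0 0 .07; 0 .04 0 0 0 0 .07; 0 .04 0 0 0 0 .07; 0 .04 0 0 0 0 .07; .003 .04 0 0 0 0 .07; .003 .04 0 0 0 0 .07; 0 .04 0 0 0 0 .07; 0 .02 0 0 0 0 .07; 0 0 0 0 0 0 .07;0 0 0 0 0 0 .07'
python3 - <<'E'
from h import *
m=imaging.camera_model("wrist");im=imaging.get_image("wrist")
cv2.imwrite("pics/w7.png",im[:,:,::-1]);np.savez("w7",im=im,**m)
print(proj(m,[[.488,.305,.083],[.410,.314,.078]]))
E
```

```text
time: 22.85
ee_pos: [0.4863, 0.3011, 0.2246]
eef_rot: [0.001, 0.995, -0.104, -0.001]
ft_force: [0.0, 0.2, -0.0]
opening: 0.805
[[278.93341263 201.71197954]
 [286.76393226 274.69411577]]
```

View pics/w7.png

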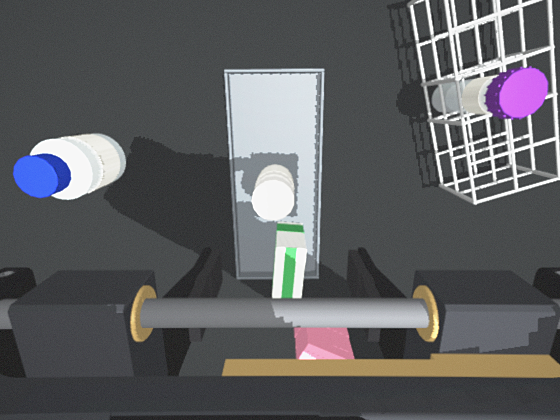

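White bottle cap at (273,199), about 5 mm left of predicted; the carton's green stripe is at (288,270). Correct and descend.

```bash
python3 -m crank '.003 .005 -.025 0 0 0 .07; .002 .004 -.04 0 0 0 .07; 0 0 -.04 0 0 0 .07; 0 0 -.035 0 0 0 .07; 0 0 -.017 0 0 0 .07; 0 0 -.008 0 0 0 .07; 0 0 0 0 0 0 .03; 0 0 0 0 0 0 .03; 0 0 0 0 0 0 .03; 0 0 0 0 0 0 .03; 0 0 0 0 0 0 .03; 0 0 0 0 0 0 .03' 25
```

```text
time: 24.1
ee_pos: [0.4921, 0.3107, 0.061]
eef_rot: [-0.0, 0.995, -0.105, 0.001]
ft_force: [-0.1, -0.3, 3.9]
opening: 0.453
```

```bash
python3 -m crank '0 0 .025 0 0 0 .03; 0 0 .04 0 0 0 .03; 0 0 .04 0 0 0 .03; 0 0 .04 0 0 0 .03; .004 -.02 .015 0 0 0 .03; .012 -.04 0 0 0 0 .03; .012 -.04 0 0 0 0 .03; .012 -.04 0 0 0 0 .03; .012 -.04 0 0 0 0 .03; .012 -.04 0 0 0 0 .03; .012 -.04 0 0 0 0 .03; .012 -.04 0 0 0 0 .03; .012 -.04 0 0 0 0 .03; .012 -.04 0 0 0 0 .03; .012 -.04 0 0 0 0 .03; .01 -.025 0 0 0 0 .03; 0 0 0 0 0 0 .03; 0 0 0 0 0 0 .03'
python3 - <<'E'
from h import *
m=imaging.camera_model("wrist");im=imaging.get_image("wrist")
cv2.imwrite("pics/w8.png",im[:,:,::-1])
print(proj(m,[[.626,-.134,.04]]))
E
```

```text
time: 25.9
ee_pos: [0.6253, -0.1347, 0.2194]
eef_rot: [-0.001, 0.994, -0.105, -0.001]
ft_force: [-0.4, 1.1, -0.7]
opening: 0.451
[[283.05453263 191.45716965]]
```

View pics/w8.png

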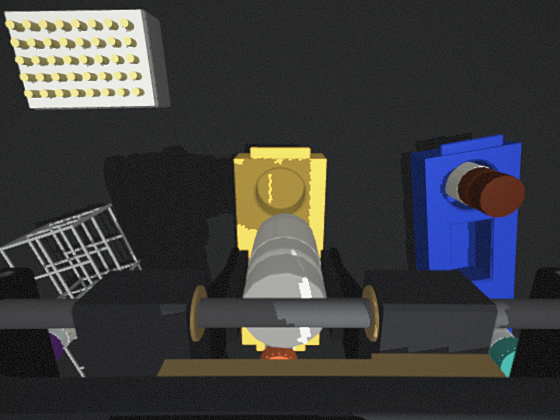

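Pocket rim at (280,191) against predicted (283,191), so it is on target. Lower.

```bash
python3 -m crank '.001 .002 -.02 0 0 0 .03; 0 0 -.04 0 0 0 .03; 0 0 -.04 0 0 0 .03; 0 0 -.03 0 0 0 .03; 0 0 -.015 0 0 0 .03; 0 0 -.003 0 0 0 .03; 0 0 -.002 0 0 0 .03; 0 0 -.001 0 0 0 .03; 0 0 0 0 0 0 .03'
```

```text
time: 26.85
ee_pos: [0.6276, -0.1326, 0.0708]
eef_rot: [0.0, 0.995, -0.105, 0.001]
ft_force: [-1.4, -0.0, -1.2]
opening: 0.451
```

```bash
python3 -m crank '0 0 -.001 0 0 0 .03;0 0 -.001 0 0 0 .03;0 0 0 0 0 0 .03'
```

```text
time: 27.15
ee_pos: [0.6265, -0.1326, 0.0672]
eef_rot: [0.0, 0.995, -0.105, 0.0]
ft_force: [-0.0, -0.9, -1.3]
opening: 0.453
```

```bash
python3 -m crank '0 0 -.001 0 0 0 .03;0 0 -.0005 0 0 0 .03;0 0 0 0 0 0 .03'
```

```text
time: 27.45
ee_pos: [0.6267, -0.1326, 0.066]
eef_rot: [0.0, 0.995, -0.105, 0.0]
ft_force: [-1.0, -0.6, 2.2]
opening: 0.453
```

```bash
python3 -m crank '0 0 -.001 0 0 0 .03;0 0 0 0 0 0 .03'
```

```text
time: 27.65
ee_pos: [0.6268, -0.1326, 0.066]
eef_rot: [0.0, 0.995, -0.105, 0.0]
ft_force: [-3.7, -0.5, 7.3]
opening: 0.452
```

```bash
python3 -m crank '0 0 0 0 0 0 .055; 0 0 0 0 0 0 .06; 0 0 0 0 0 0 .065; 0 0 .02 0 0 0 .065; 0 0 .045 0 0 0 .065; 0 0 .05 0 0 0 .065; -.01 .02 .04 0 0 -.5 .065; -.02 .04 0 0 0 -.5 .065; -.02 .04 0 0 0 -.5 .065; -.02 .04 0 0 0 -.5 .065; -.02 .04 0 0 0 -.5 .065; -.02 .04 0 0 0 -.5 .065; -.02 .04 0 0 0 -.5 .065; -.02 .04 0 0 0 -.5 .065; -.02 .04 0 0 0 -.5 .065; -.02 .04 0 0 0 -.5 .065; -.02 .04 0 0 0 -.5 .065; -.018 .02 0 0 0 -.5 .065; 0 0 0 0 0 0 .065; 0 0 0 0 0 0 .065'
python3 - <<'E'
from h import *
s=state();print(s['ee_pos'])
m=imaging.camera_model("wrist");im=imaging.get_image("wrist")
for c in blobs(im,"green",100)[:4]:
    print(cv2.boundingRect(c),cv2.minAreaRect(np.float32(ray(m,c.reshape(-1,2),.078)[:,:2]*1000)))
c=np.array([cv2.minAreaRect(x)[0] for x in blobs(im,"green",100)[:1]]);print(c)
cv2.imwrite("pics/w9.png",im[:,:,::-1])
tm=imaging.camera_model("top");im=imaging.get_image("top");cv2.imwrite("pics/t4.png",cv2.resize(im[150:300,330:480],None,fx=3,fy=3)[:,:,::-1])
E
```

```text
time: 29.65
ee_pos: [0.3983, 0.3076, 0.2195]
eef_rot: [0.0, 0.988, -0.156, 0.0]
ft_force: [0.3, -0.6, 0.2]
opening: 0.749
[0.39832686 0.30759986 0.2194757 ]
(268, 161, 14, 64) ((409.28448486328125, 312.5027160644531), (10.751420974731445, 59.53463363647461), 73.37616729736328)
[[274.72589111 192.51074219]]
```

View pics/w9.png

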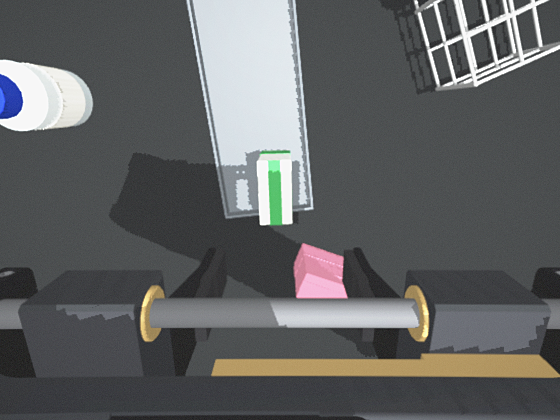

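Green-striped carton at (275,192), aligned with the jaws; the pink one is at (320,272). Descend.

```bash
python3 -m crank '.006 .003 -.02 0 0 1 .06; .005 .002 -.04 0 0 0 .06; 0 0 -.04 0 0 0 .06; 0 0 -.035 0 0 0 .06; 0 0 -.017 0 0 0 .06; 0 0 -.008 0 0 0 .06; 0 0 0 0 0 0 .06; 0 0 0 0 0 0 .02; 0 0 0 0 0 0 .02; 0 0 0 0 0 0 .02; 0 0 0 0 0 0 .02; 0 0 0 0 0 0 .02; 0 0 0 0 0 0 .02' 15
```

```text
time: 31.05
ee_pos: [0.4099, 0.3126, 0.0601]
eef_rot: [-0.0, 0.989, -0.148, 0.0]
ft_force: [0.1, 0.4, 2.7]
opening: 0.345
```

```bash
python3 -m crank '0 0 .025 0 0 0 .02; 0 0 .04 0 0 0 .02; 0 0 .04 0 0 0 .02; 0 0 .04 0 0 0 .02; .007 -.02 .015 0 0 0 .02; .0135 -.04 0 0 0 .5 .02; .0135 -.04 0 0 0 .5 .02; .0135 -.04 0 0 0 .5 .02; .0135 -.04 0 0 0 .5 .02; .0135 -.04 0 0 0 .5 .02; .0135 -.04 0 0 0 .5 .02; .0135 -.04 0 0 0 .5 .02; .0135 -.04 0 0 0 .5 .02; .0135 -.04 0 0 0 .5 .02; .0135 -.04 0 0 0 .5 .02; 0 -.009 0 0 0 0 .02; 0 0 0 0 0 0 .02; 0 0 0 0 0 0 .02'
python3 - <<'E'
from h import *
m=imaging.camera_model("wrist");im=imaging.get_image("wrist")
cv2.imwrite("pics/w10.png",im[:,:,::-1])
print(proj(m,[[.552,-.1175,.04]]))
E
```

```text
time: 32.85
ee_pos: [0.5513, -0.1149, 0.2193]
eef_rot: [-0.001, 0.995, -0.104, -0.0]
ft_force: [-0.5, 0.4, -1.3]
opening: 0.343
[[286.18005672 190.93318695]]
```

View pics/w10.png

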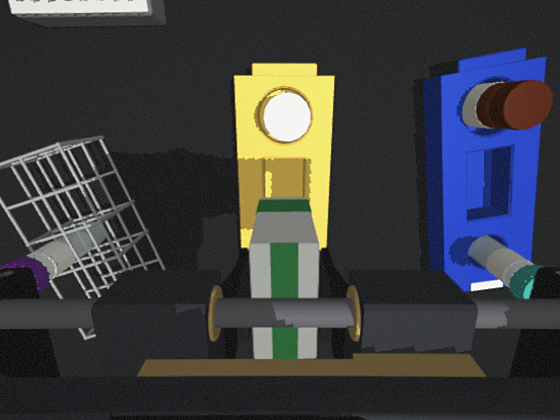

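Pocket spans columns 265–309 (centre 287 against predicted 286); the white bottle is seated at (287,115). Lower.

```bash
python3 -m crank '.001 -.003 -.02 0 0 0 .02; 0 0 -.04 0 0 0 .02; 0 0 -.04 0 0 0 .02; 0 0 -.03 0 0 0 .02; 0 0 -.015 0 0 0 .02; 0 0 -.003 0 0 0 .02; 0 0 -.002 0 0 0 .02; 0 0 -.001 0 0 0 .02; 0 0 0 0 0 0 .02'
```

```text
time: 33.8
ee_pos: [0.5537, -0.1196, 0.0701]
eef_rot: [0.0, 0.995, -0.104, 0.001]
ft_force: [0.4, 0.6, -0.7]
opening: 0.344
```

```bash
python3 -m crank '0 0 -.001 0 0 0 .02;0 0 -.001 0 0 0 .02;0 0 0 0 0 0 .02'
```

```text
time: 34.1
ee_pos: [0.5525, -0.1196, 0.0667]
eef_rot: [0.0, 0.995, -0.105, 0.0]
ft_force: [-0.5, 0.6, -0.3]
opening: 0.344
```

```bash
python3 -m crank '0 0 -.001 0 0 0 .02;0 0 -.0005 0 0 0 .02;0 0 0 0 0 0 .02'
```

```text
time: 34.4
ee_pos: [0.5525, -0.1195, 0.0651]
eef_rot: [0.0, 0.995, -0.105, -0.0]
ft_force: [-0.2, 0.1, -0.1]
opening: 0.344
```

```bash
python3 -m crank '0 0 -.001 0 0 0 .02;0 0 0 0 0 0 .02'
```

```text
time: 34.6
ee_pos: [0.5527, -0.1194, 0.065]
eef_rot: [0.0, 0.995, -0.104, 0.0]
ft_force: [-2.5, 0.2, 6.3]
opening: 0.344
```

Contact felt. Release, rise well clear, and check.

```bash
python3 -m crank '0 0 0 0 0 0 .045; 0 0 0 0 0 0 .055; 0 0 0 0 0 0 .055; 0 0 .02 0 0 0 .055; 0 0 .04 0 0 0 .055; 0 0 .045 0 0 0 .055; 0 0 .045 0 0 0 .055; 0 0 .045 0 0 0 .055; -.01 .04 .03 0 0 0 .055; -.01 .045 .03 0 0 0 .055; -.01 .045 0 0 0 0 .055; -.01 .045 0 0 0 0 .055; -.01 .045 0 0 0 0 .055; -.01 .045 0 0 0 0 .055; -.01 .045 0 0 0 0 .055; -.01 .045 0 0 0 0 .055; 0 0 0 0 0 0 .055'
python3 - <<'E'
from h import *
a=imaging.get_image("top");b=imaging.get_image("scene")
A=cv2.resize(a[140:300,330:480],(400,427),interpolation=2);B=cv2.resize(b[120:270,70:240],(400,353),interpolation=2)
B=np.vstack([B,np.zeros((74,400,3),np.uint8)])
cv2.imwrite("pics/fin.png",np.hstack([A,B])[:,:,::-1]);cv2.imwrite("pics/scene_f.png",b[:,:,::-1])
E
```

```text
time: 36.3
ee_pos: [0.4702, 0.2386, 0.3159]
eef_rot: [-0.002, 0.995, -0.098, -0.001]
ft_force: [-0.6, -0.2, -0.8]
opening: 0.63
```

View pics/fin.png

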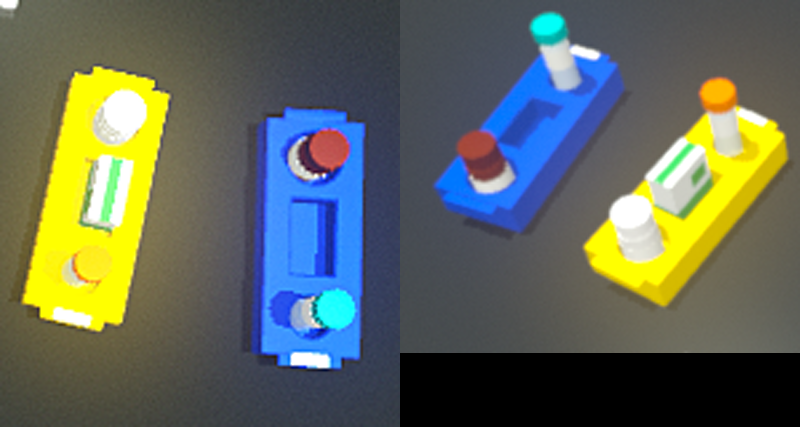

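View pics/scene_f.png

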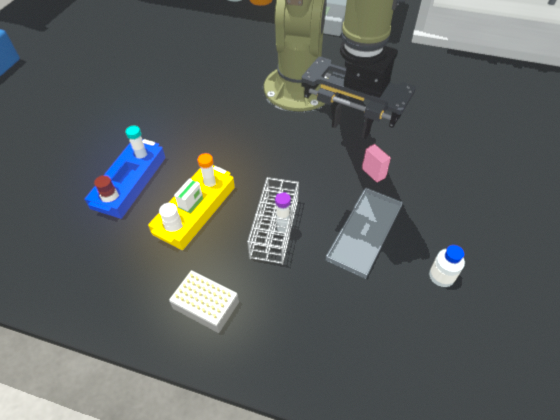

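All five items stand upright in their pockets. The purple tube (283,200), reagent bottle (447,266) and tip box (204,300) have not moved, and the gripper is clear of everything.

```bash
python3 -c "
from rig import workorder;print(workorder.job_done())"
```

```text
the job is handed in; nothing more can be done
None
```

Both kits are made up and the job is handed in, at about 36 s on the robot clock. The blue tray has the teal tube and the amber bottle. The yellow tray has the orange tube, the white bottle and the strip carton. I filled the blue kit first. Each item was lowered in steps of about 1 mm until I felt 5–7 N of contact, then released.

The last top and scene pictures show all five upright in the right pockets. The purple tube is still in the rack. The reagent bottle, tip box and pink carton look unmoved, and the gripper is clear of everything. No check failed.

Two measurements disagreed slightly:
- **Pocket positions:** the blue tray's small pocket was about 3 mm off my first estimate. I corrected for that before lowering the teal tube.
- **White bottle and teal cap:** the white bottle was about 5 mm off, which I corrected before gripping it. After placing, the top camera put the teal cap 5 mm to one side (in y) of where the gripper released it, but the pictures show that tube standing upright.

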